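# Put away the washed-up baking things

### The job

Put the dried things away by kind: stand both lidded glass jars upright side by side in the square wooden tray, lay both steel ring cutters flat on the bottom of the round tin, and lay the wooden spatula flat in the long tray. Nothing may lie on top of anything else or on a rim, and leave the glass cruet and the terracotta salt box standing where they are.

Things in the scene. Friction and masses are not known exactly. Their poses are not given: they have to be found in the camera images.
- jar_tall_mid (a point): The taller of two closed glass jars with flat dark wooden lids: an upright cylinder 46 mm in diameter, 85 mm high, 0.1 to 0.2 kg. The point is its centre, half-way up; z is its axis, up when upright.
- jar_short_mid (a point): The shorter closed glass jar with a flat dark wooden lid: 46 mm in diameter, 62 mm high, 0.1 to 0.2 kg. The point is its centre, half-way up; z is its axis, up when upright.
- cutter_big_mid (a point): The wider of two steel ring cutters: a plain ring open at top and bottom, axis vertical at the start, 62 mm outer diameter, wall 3 mm, 40 mm high, about 0.06 kg; either way up is good. The point is its centre, half-way up; z is the ring's axis.
- cutter_small_mid (a point): The narrower steel ring cutter: open at top and bottom, axis vertical at the start, 46 mm outer diameter, wall 3 mm, 40 mm high, about 0.06 kg; either way up is good. The point is its centre, half-way up; z is the ring's axis.
- spatula_mid (a point): A pale wooden spatula lying flat, about 0.05 kg, 146 mm long along its x: a straight handle 18 mm wide (y) and 14 mm thick (z), reaching from x = -75 to +35 mm, and a blade 46 mm wide and 6 mm thick from x = +29 to +71 mm, undersides flush. The point is on the handle at its mid-thickness (7 mm above the underside) and at the spatula's centre of mass: the place to grip it.
- jar_tray: Square open wooden tray 140 x 140 mm outside, 22 mm high, walls and floor 6 mm thick; fixed to the counter. Origin at the centre of its underside on the counter; x and y along its sides, z up.
- round_tin: Round open steel tin, 180 mm outer diameter, 24 mm high, walls 4 mm, floor 5 mm thick; fixed to the counter. Origin at the centre of its underside on the counter, z up.
- long_tray: Long open grey plastic tray 220 mm along its y, 110 mm along its x, 20 mm high, walls and floor 5 mm thick; fixed to the counter. Origin at the centre of its underside on the counter, z up.
- cruet_mid (a point): Small green glass oil cruet with a stopper, 44 mm in diameter and 68 mm high, standing loose among the things; to be left where it is. The point is its centre, half-way up.
- salt_box_mid (a point): Closed terracotta salt box, 46 x 46 mm and 40 mm high, standing loose among the things; to be left where it is. The point is its centre, half-way up.

How it is judged:
At the end, for the whole second after the job is handed in: Jars upright on the square tray's floor, cutters flat on the tin's floor (axes vertical within 0.12 rad), spatula flat (0.09 rad) on the long tray's floor, heights within 5 mm, all released and at rest; cruet and salt box upright and moved under 25 mm (x of jar_tall_mid in the frame of jar_tray between -0.064 and 0.064 m and y of jar_tall_mid in the frame of jar_tray between -0.064 and 0.064 m and z of jar_tall_mid in the frame of jar_tray between 0.0435 and 0.0535 m and angle between each of jar_tall_mid, jar_short_mid's own z axis and vertical below 0.12 rad and linear speed of each of jar_tall, jar_short, cutter_big, cutter_small, spatula below 0.02 m/s and x of jar_short_mid in the frame of jar_tray between -0.064 and 0.064 m and y of jar_short_mid in the frame of jar_tray between -0.064 and 0.064 m and z of jar_short_mid in the frame of jar_tray between 0.032 and 0.042 m and horizontal distance between each of cutter_big_mid, cutter_small_mid and round_tin below 0.075 m and z of cutter_big_mid in the frame of round_tin between 0.02 and 0.03 m and (angle between cutter_big_mid's own z axis and vertical below 0.12 rad or angle between cutter_big_mid's own z axis and vertical above 3.0216 rad) and z of cutter_small_mid in the frame of round_tin between 0.02 and 0.03 m and (angle between cutter_small_mid's own z axis and vertical below 0.12 rad or angle between cutter_small_mid's own z axis and vertical above 3.0216 rad) and x of spatula_mid in the frame of long_tray between -0.05 and 0.05 m and y of spatula_mid in the frame of long_tray between -0.105 and 0.105 m and z of spatula_mid in the frame of long_tray between 0.007 and 0.017 m and (angle between spatula_mid's own z axis and vertical below 0.09 rad or angle between spatula_mid's own z axis and vertical above 3.0516 rad) and distance of each of cruet_mid, salt_box_mid from where it was at the start of the episode below 0.025 m and angle between each of cruet_mid, salt_box_mid's own z axis and vertical below 0.2 rad); the robot touches nothing.
It fails at once if the cruet is knocked over or moved more than 25 mm (distance of cruet_mid from where it was at the start of the episode above 0.025 m or angle between cruet_mid's own z axis and vertical above 0.5 rad).
It fails at once if the salt box is knocked over or moved more than 25 mm (distance of salt_box_mid from where it was at the start of the episode above 0.025 m or angle between salt_box_mid's own z axis and vertical above 0.5 rad).
It also fails if it takes over 120 s, if anything falls off the work surface, if the arm or the gripper's body presses on something with over 40 N, if the wrist force passes 120 N, or if a joint passes its speed limit or range.

### The arm

A 6-joint arm with a two-finger parallel gripper is mounted at the origin on the work surface. World frame = base frame: x ahead of the robot, y to its left, z up, the work surface at z = 0. Lengths are in m, angles in rad, forces in N, time in s.
With the tool pointing down it reaches from about 0.4 to 0.825 m from the base axis. Payload 7 kg.
Tool frame: the origin (TCP) lies on the centre line of the jaws, within the pads' length; the fingertips stand 22 mm ahead of it and the grasp point (between the pads) lies 3 mm ahead of it; y points along the fingers, z is the direction in which the jaws open and shut, and the axes are right-handed (so a half turn about y gives the same grasp; the last joint's range is limited). The gripper opens to 85 mm and grips with 20 to 120 N. Pads are 22 mm wide; open, the fingers measure 114 mm over their backs; the gripper's body (76 mm by 85 mm) begins 54 mm behind the grasp point. The pads swing forward as they close: fully open they stand 13 mm farther back than shut.
Start: joints at [-0.881, 0.359, 0.012, 0, -1.224, -0.288], TCP at [0.264, -0.621, 0.253] pointing down, gripper open.
Joint ranges: [-3.07, 3.07], [-1.43, 2.12], [-1.02, 1.25], [-3.03, 1.67], [-3.05, -0], [-3.03, 3.03]. Speed limits (rad/s): [2.39, 2.39, 3.01, 3.14, 3.14, 3.14].

### API

Orientations are given as a 3x3 rotation matrix whose columns are the frame's x, y, z axes.
In Python, from workcell import sense, eyes, order gives the robot as it stands. The module is installed in compiled form; this text tells all that it offers.
- The arm moves only by the tool servo_tool, never from a script. Its argument "rows" is a list of rows, each a list of 2 entries, a list of its own where there are three numbers: the shift along the tool's x, y, z as a fraction of full scale, then the turn, a rotation vector about the tool's x, y, z as a fraction of full scale. In form: [[[x, y, z], [rx, ry, rz]], ...]. A call has 1 to 5 rows; each row shifts and turns the commanded pose from where the row before left it, along the tool's axes as they then stand; what a row does not reach is not made up. Full scale, the value 1, is 25 mm for a shift and pi rad for a turn. A row lasts 1/8 s, in which the tool goes at most 62.5 mm and 10.7 degrees, less where a joint would pass 70% of its speed; a pose out of reach is approached as far as the arm can. A call with a number of a shift or a turn outside -1 to 1 is refused whole. A call with a gripper value outside its range is refused whole. "fingers" is the opening, from 0 (shut) to 1 (fully open), set as the call begins (left out, the last holds). The fingers move at their own pace and stop on an object; "squeeze" is the grip in N (left out, the last holds). Time passes only in rows, so rows that do not move let the fingers close. It gives the time, the measured TCP pose, the force and the opening at its end, in the units of the state.
- sense(): the state, without advancing time (a new reading comes with each control period).
- eyes.snapshot(name): name is "scene" or "top" or "wrist"; returns a dict with "pixels" (420x560x3 uint8, blue, green, red), "fx", "fy", "cx", "cy" (pixels), "R" (3x3) and "t" (3): a world point X has camera coordinates R X + t; the wrist camera has in their place "tool_from_camera" (4x4, takes a point from camera to tool coordinates, whose origin is the TCP and whose axes are the tool frame's). Camera axes: x right, y down, z forward; pixel columns grow to the right and rows downward; lengths in m; the calibration is good to about 2 mm. A picture is of the moment at which its call begins: read the wrist's pose just before it. There is no depth.
- order.finish_job(): hands the job in, once; it reports no verdict.
The state is a dict: "t": time; "q": joint angles; "dq": joint speeds; "effort": joint torques, N m; "position": TCP position; "tool_rot": TCP orientation; "ft_force": force on the tool from outside, world axes, zero at the start; "moment": the same for the moment, N m; "finger_gap": finger opening in m.
Only numpy, scipy, OpenCV 4.12 (cv2) and the standard library are available. Lean on these libraries where they do the work, as an engineer would, in place of code of your own. Each camera call takes 0.05 s, during which the arm holds its last target.

## Working session

There is one attempt and no reset: what is moved stays moved. The work goes in short steps, Python scripts to look and compute and a tool call to move; the robot and the scene stay as the last step left them, time stands still between calls to the robot, and variables do not carry over. Pictures are saved under pics/ and viewed, and the job is handed in when it is done.

Besides the shell and the picture viewer there is one more tool, called after "Call:" in YAML: its name, and indented under it one key for each argument. servo_tool: Moves the arm, as the interface text tells. Shift numbers are shares of 25 mm and turn numbers shares of pi rad, none past 1 either way. Its arguments: {"type":"object","properties":{"rows":{"type":"array"},"fingers":{"type":"number"},"squeeze":{"type":"number"}},"required":["rows"]}

```bash
mkdir -p pics
python3 - <<'E'
from workcell import sense, eyes, order
import cv2, numpy as np
s=sense()
for k in s: print(k, np.round(s[k],4).tolist())
for n in ["scene","top","wrist"]:
    d=eyes.snapshot(n); cv2.imwrite(f"pics/a_{n}.png",d["pixels"])
    print(n,[round(float(d[k]),2) for k in("fx","fy","cx","cy")])
    for k in d:
        if k in("R","t","tool_from_camera"): print(k,np.round(d[k],4).tolist())
    np.savez(f"a_{n}.npz",**d)
E
```

```text
t 0.0
q [-0.8809, 0.3594, 0.0111, -0.0004, -1.2241, -0.2881]
dq [0.0001, 0.0005, -0.0008, -0.0, 0.0023, -0.0012]
effort [-0.0005, -58.332, 29.3415, 6.9366, -0.006, 0.0]
position [0.2638, -0.6208, 0.2524]
tool_rot [[0.9204, -0.0008, -0.391], [0.391, 0.0015, 0.9204], [-0.0001, -1.0, 0.0017]]
ft_force [-0.3792, 0.6166, 0.0638]
moment [-0.0278, 0.0046, 0.0199]
finger_gap 0.0855
scene [429.73, 429.73, 278.35, 211.78]
R [[-0.2129, 0.9769, -0.019], [0.6809, 0.1344, -0.72], [-0.7008, -0.1662, -0.6938]]
t [0.1304, -0.3366, 1.5549]
top [409.67, 409.67, 277.02, 216.09]
R [[0.0224, -0.9996, -0.0149], [-0.9962, -0.021, -0.0843], [0.084, 0.0168, -0.9963]]
t [0.0066, 0.5363, 1.1219]
wrist [322.07, 322.07, 280.79, 209.92]
tool_from_camera [[0.0004, 0.9465, 0.3226, -0.0821], [0.0003, -0.3226, 0.9465, -0.1195], [1.0, -0.0003, -0.0004, 0.0006], [0.0, 0.0, 0.0, 1.0]]
```

View pics/a_scene.png

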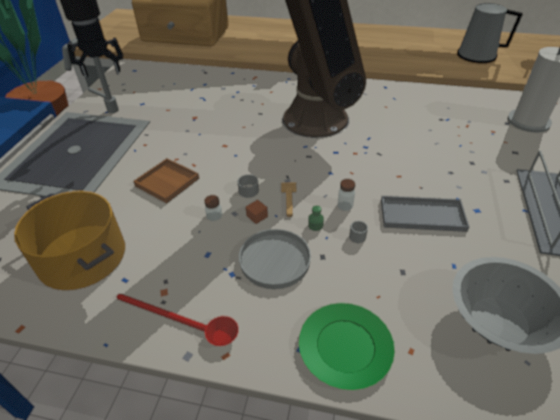

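View pics/a_top.png

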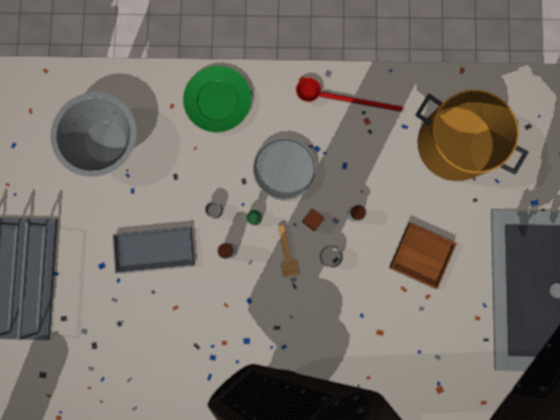

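The top view shows everything: the tin at (285,167), the square tray at (422,254), the long tray at (154,249), jar lids at (225,251) and (358,212), cutters at (214,210) and (331,256), the cruet at (254,217), the salt box at (313,219), and the spatula from (283,225) to (290,270). I'll enlarge the picture and measure.

Run:
```python
import cv2
a=cv2.imread("pics/a_top.png")[120:300,180:400]
cv2.imwrite("pics/a_top_c.png",cv2.resize(a,None,fx=3.6,fy=3.3,interpolation=cv2.INTER_CUBIC))
a=cv2.imread("pics/a_scene.png")[150:290,180:380]
cv2.imwrite("pics/a_scene_c.png",cv2.resize(a,None,fx=4,fy=4,interpolation=cv2.INTER_CUBIC))
```

```text
(no output)
```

View pics/a_top_c.png

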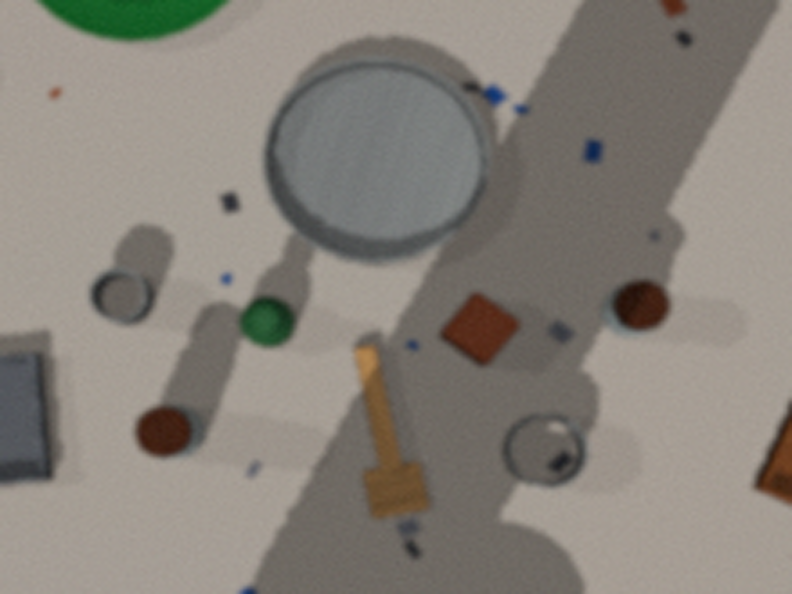

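View pics/a_scene_c.png

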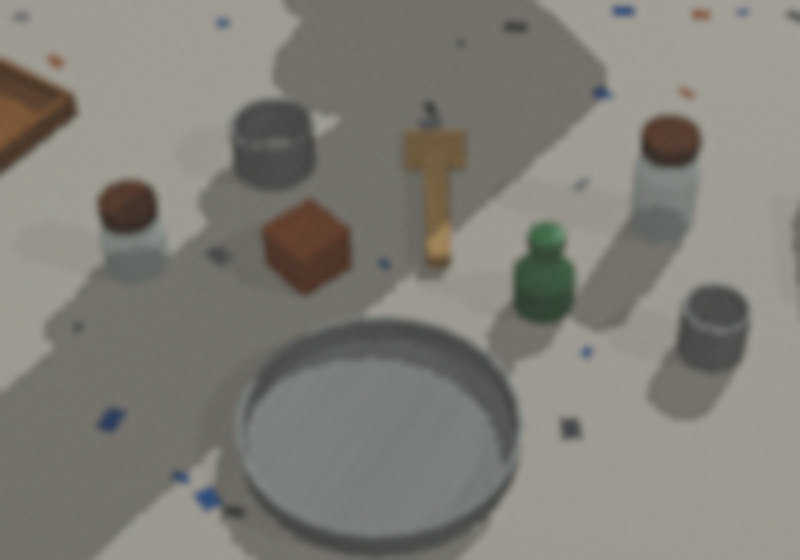

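```bash
cat > h.py <<'E'
import numpy as np, cv2
def ray(d,u,v,z,T=None):
    c=np.array([(u-d["cx"])/d["fx"],(v-d["cy"])/d["fy"],1.0])
    if T is None:
        R=np.array(d["R"]);o=-R.T@d["t"];w=R.T@c
    else: o=T[:3,3];w=T[:3,:3]@c
    return o+w*(z-o[2])/w[2]
E
python3 - <<'E'
from h import *
T=np.load("a_top.npz");S=np.load("a_scene.npz")
top=dict(tin=(378,160,.024),tall=(165,431,.085),short=(640,306,.062),small=(122,295,.04),big=(543,450,.04),cruet=(268,322,.06),salt=(480,329,.04),sp_tail=(366,346,.014),sp_neck=(392,467,.01),sp_tip=(401,516,.006),bl1=(362,477,.006),bl2=(424,462,.006))
for k,(u,v,z) in top.items(): print("top",k,np.round(ray(T,180+u/3.6,120+v/3.3,z)[:2],4))
sc=dict(tall=(671,140,.085),short=(128,207,.062),small=(714,307,.04),big=(275,125,.04),salt=(307,236,.04),tin=(379,425,.024),cruet=(547,236,.065),sp_tail=(438,250,.007),sp_tip=(435,131,.006))
for k,(u,v,z) in sc.items(): print("sc",k,np.round(ray(S,180+u/4,150+v/4,z)[:2],4))
im=T["pixels"]; hsv=cv2.cvtColor(im,cv2.COLOR_BGR2HSV)
print(hsv[254,422],hsv[249,154],hsv[400,100])
def big(m,box):
    x0,y0,x1,y1=box; k=np.zeros_like(m);k[y0:y1,x0:x1]=m[y0:y1,x0:x1]
    c,_=cv2.findContours(k,cv2.RETR_EXTERNAL,cv2.CHAIN_APPROX_NONE)
    return max(c,key=cv2.contourArea)
m=((hsv[...,1]>110)&(hsv[...,0]<25)).astype(np.uint8)
c=big(m,(380,215,470,300)); r=cv2.minAreaRect(c);print(r)
P=np.array([ray(T,u,v,.022)[:2] for u,v in cv2.boxPoints(r)]);print(P.round(4),P.mean(0),np.linalg.norm(P-np.roll(P,1,0),axis=1))
m=(hsv[...,2]<115).astype(np.uint8)
c=big(m,(105,215,205,285)); r=cv2.minAreaRect(c);print(r)
P=np.array([ray(T,u,v,.02)[:2] for u,v in cv2.boxPoints(r)]);print(P.round(4),P.mean(0),np.linalg.norm(P-np.roll(P,1,0),axis=1))
E
```

```text
top tin [ 0.6709 -0.0012]
top tall [0.4369 0.1497]
top short [ 0.5463 -0.1995]
top small [0.5494 0.1927]
top big [ 0.4276 -0.131 ]
top cruet [0.5275 0.0786]
top salt [ 0.5267 -0.0819]
top sp_tail [0.5123 0.0048]
top sp_neck [ 0.4102 -0.0176]
top sp_tip [ 0.369  -0.0254]
top bl1 [0.4012 0.0056]
top bl2 [ 0.4149 -0.0425]
sc tall [0.4474 0.1568]
sc short [ 0.5584 -0.1928]
sc small [0.5539 0.1991]
sc big [ 0.4316 -0.1265]
sc salt [ 0.5403 -0.0747]
sc tin [0.6797 0.006 ]
sc cruet [0.5353 0.0869]
sc sp_tail [0.5031 0.008 ]
sc sp_tip [ 0.3765 -0.0194]
[ 12 180 119] [109  22  92] [ 11  74 144]
((422.75, 255.25), (51.47212219238281, 50.290367126464844), 23.198591232299805)
[[ 0.3985 -0.2939]
 [ 0.5273 -0.3488]
 [ 0.4739 -0.4786]
 [ 0.3463 -0.4229]] [ 0.43649252 -0.38604227] [0.13914984 0.14004492 0.14035071 0.13925343]
((154.1157684326172, 246.76748657226562), (44.23681640625, 82.9879150390625), 84.12260437011719)
[[0.4899 0.4852]
 [0.5188 0.2535]
 [0.3964 0.236 ]
 [0.3677 0.4656]] [0.44318621 0.36005635] [0.12380919 0.23351743 0.12359644 0.23136552]
```

Call:
servo_tool:
  rows:
    - [[0,0,0],[0,0.0426,0]]
    - [[0,0,0],[0,0.0426,0]]
    - [[0,0,0],[0,0.0426,0]]
    - [[0.4,0,1],[0,0,0]]
    - [[0.4,0,1],[0,0,0]]
  fingers: 1
  squeeze: 30

```text
t: 0.78
position: [0.2838, -0.5706, 0.2526]
tool_rot: [[1.0, -0.001, 0.001], [-0.001, 0.001, 1.0], [-0.001, -1.0, 0.001]]
ft_force: [-0.2, 0.7, 0.2]
finger_gap: 0.0856
```

Call:
servo_tool:
  rows:
    - [[0.4,0,1],[0,0,0]]
    - [[0.4,0,1],[0,0,0]]
    - [[0.4,0,1],[0,0,0]]
    - [[0.4,0,1],[0,0,0]]
    - [[0.4,0,1],[0,0,0]]

```text
t: 1.4
position: [0.334, -0.4453, 0.2531]
tool_rot: [[1.0, -0.0, -0.0], [0.0, 0.0, 1.0], [-0.0, -1.0, 0.0]]
ft_force: [0.1, -0.0, -0.1]
finger_gap: 0.0853
```

Call:
servo_tool:
  rows:
    - [[0.4,0,1],[0,0,0]]
    - [[0.4,0,1],[0,0,0]]
    - [[0.4,0,1],[0,0,0]]
    - [[0.4,0,1],[0,0,0]]
    - [[0.4,0,1],[0,0,0]]

```text
t: 2.02
position: [0.384, -0.3203, 0.2532]
tool_rot: [[1.0, -0.0, -0.0], [0.0, 0.0, 1.0], [-0.0, -1.0, 0.0]]
ft_force: [-0.2, 0.5, -0.8]
finger_gap: 0.0854
```

Call:
servo_tool:
  rows:
    - [[0.4,0,1],[0,0,0]]
    - [[0.4,0,1],[0,0,0]]
    - [[0,0,1],[0,0,0]]
    - [[0,0,1],[0,0,0]]
    - [[0,0,0],[0,0,0]]

```text
t: 2.65
position: [0.4037, -0.2201, 0.2534]
tool_rot: [[1.0, 0.0, -0.002], [0.002, 0.0, 1.0], [0.0, -1.0, 0.0]]
ft_force: [-0.6, -0.3, -0.2]
finger_gap: 0.0858
```

Tracking is tight. Now a wrist picture.

```bash
cat >> h.py <<'E'
def wrist(name):
    from workcell import sense, eyes
    s=sense(); d=eyes.snapshot("wrist"); cv2.imwrite(f"pics/{name}.png",d["pixels"])
    W=np.eye(4);W[:3,:3]=s["tool_rot"];W[:3,3]=s["position"]
    T=W@np.array(d["tool_from_camera"]); np.savez(name+".npz",T=T,**{k:d[k] for k in("pixels","fx","fy","cx","cy")})
    print(np.round(s["position"],4),round(float(s["finger_gap"]),4),np.round(s["ft_force"],1),s["t"])
    return d,T
def wl(name):
    d=np.load(name+".npz"); return d,d["T"]
E
python3 -c "
from h import *
wrist('w1')"
```

```text
[ 0.4037 -0.2201  0.2534] 0.0858 [-0.6 -0.3 -0.2] 2.65
```

View pics/w1.png

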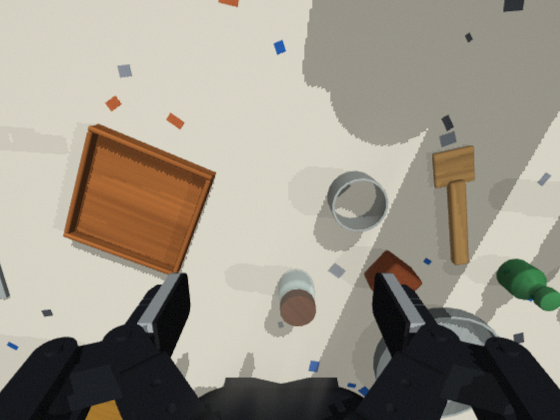

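The wrist view shows the short jar lid at (298,307), the big ring's top rim at about (360,204), and tray rim corners at (95,126), (215,174), (177,274), (66,236). The spatula, salt box and cruet are on the right.

Run:
```python
from h import *
d,T=wl("w1")
for k,(u,v,z) in dict(short=(298,307,.062),big=(360,204,.04),bigL=(331,204,.04),bigR=(388,204,.04),sptail=(461,262,.014),sp_tip=(453,151,.006),neck=(457,183,.012),salt1=(387,252,.04),cruet=(545,297,.068)).items(): print(k,ray(d,u,v,z,T)[:2].round(4))
C=np.array([ray(d,u,v,.022,T)[:2] for u,v in [(95,126),(215,174),(177,274),(66,236)]])
print(C.round(4),C.mean(0),np.linalg.norm(C-np.roll(C,1,0),axis=1))
im=d["pixels"]; hsv=cv2.cvtColor(im,cv2.COLOR_BGR2HSV)
c=im[160:340,260:400]; cv2.imwrite("pics/w1c.png",cv2.resize(c,None,fx=4,fy=3.3,interpolation=cv2.INTER_CUBIC))
```

```text
short [ 0.5441 -0.1994]
big [ 0.428  -0.1332]
bigL [ 0.4281 -0.1647]
bigR [ 0.428  -0.1028]
sptail [0.5121 0.0056]
sp_tip [ 0.3757 -0.0241]
neck [ 0.4114 -0.0163]
salt1 [ 0.4856 -0.0976]
cruet [0.5263 0.0722]
[[ 0.3478 -0.4157]
 [ 0.3992 -0.2922]
 [ 0.525  -0.3472]
 [ 0.4742 -0.4734]] [ 0.43655042 -0.38212219] [0.13899985 0.13382593 0.13732622 0.13603165]
```

View pics/w1c.png

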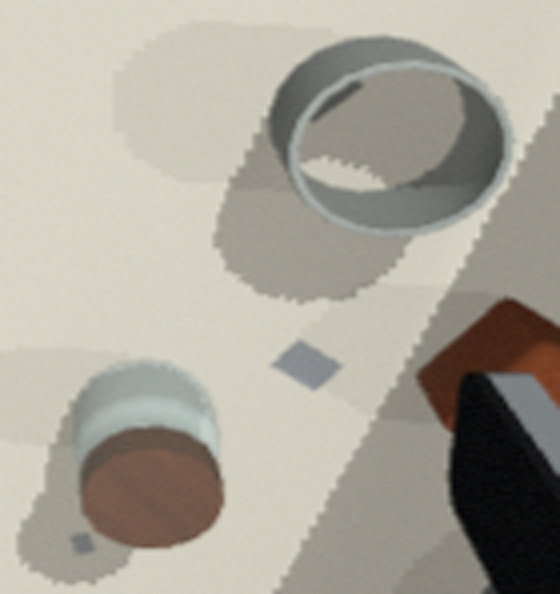

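Call:
servo_tool:
  rows:
    - [[0.942,0.8,0.137],[0,0,0]]
    - [[0.942,0.8,0.137],[0,0,0]]
    - [[0.942,0.8,0.137],[0,0,0]]
    - [[0.942,0.8,0.137],[0,0,0]]
    - [[0.942,0.8,0.137],[0,0,0]]

```text
t: 3.32
position: [0.5223, -0.2048, 0.1523]
tool_rot: [[1.0, -0.0, 0.0], [-0.0, -0.0, 1.0], [-0.0, -1.0, -0.0]]
ft_force: [0.6, -0.7, 0.4]
finger_gap: 0.0854
```

Call:
servo_tool:
  rows:
    - [[0.942,0.8,0.137],[0,0,0]]
    - [[0,0.9,0],[0,0,0]]
    - [[0,0.9,0],[0,0,0]]
    - [[0,0.9,0],[0,0,0]]
    - [[0,0.8,0],[0,0,0]]

```text
t: 3.95
position: [0.5449, -0.2015, 0.0445]
tool_rot: [[1.0, -0.001, 0.0], [-0.0, -0.0, 1.0], [-0.001, -1.0, -0.0]]
ft_force: [0.1, 0.2, -0.1]
finger_gap: 0.0853
```

Call:
servo_tool:
  rows:
    - [[0,0,0],[0,0,0]]
    - [[0,0,0],[0,0,0]]
    - [[0,0,0],[0,0,0]]
    - [[0,0,0],[0,0,0]]
  fingers: 0

```text
t: 4.45
position: [0.5458, -0.2008, 0.0469]
tool_rot: [[1.0, 0.002, -0.001], [0.001, -0.0, 1.0], [0.002, -1.0, -0.0]]
ft_force: [-0.6, -0.4, 2.6]
finger_gap: 0.0439
```

Call:
servo_tool:
  rows:
    - [[0,-0.4,0],[0,0,0]]
    - [[0,-1,0],[0,0,0]]
    - [[0,-0.8,0],[0,0,0]]
    - [[-0.39,0,-0.916],[0,0,0]]
    - [[-0.39,0,-0.916],[0,0,0]]

```text
t: 5.08
position: [0.5256, -0.2465, 0.1019]
tool_rot: [[1.0, 0.001, -0.001], [0.001, 0.0, 1.0], [0.001, -1.0, 0.0]]
ft_force: [-0.3, -0.8, -1.3]
finger_gap: 0.0435
```

Call:
servo_tool:
  rows:
    - [[-0.39,0,-0.916],[0,0,0]]
    - [[-0.39,0,-0.916],[0,0,0]]
    - [[-0.39,0,-0.916],[0,0,0]]
    - [[-0.39,0,-0.916],[0,0,0]]
    - [[-0.39,0,-0.916],[0,0,0]]

```text
t: 5.7
position: [0.4766, -0.3615, 0.1014]
tool_rot: [[1.0, 0.0, -0.0], [0.0, 0.0, 1.0], [0.0, -1.0, 0.0]]
ft_force: [0.4, 0.2, -1.1]
finger_gap: 0.0438
```

Call:
servo_tool:
  rows:
    - [[-0.39,0,-0.916],[0,0,0]]
    - [[0,0,0],[0,0,0]]

```text
t: 5.95
position: [0.4664, -0.3849, 0.1012]
tool_rot: [[1.0, 0.0, 0.002], [-0.002, 0.0, 1.0], [0.0, -1.0, 0.0]]
ft_force: [0.3, -0.1, -1.4]
finger_gap: 0.0436
```

```bash
python3 -c "
from h import *
wrist('w2')"
```

```text
[ 0.4664 -0.3849  0.1012] 0.0436 [ 0.3 -0.1 -1.4] 5.95
```

View pics/w2.png

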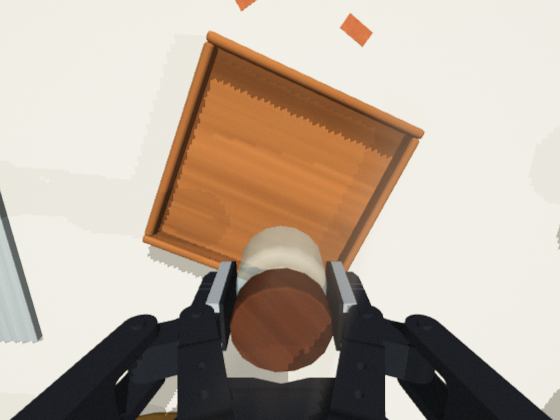

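The jar is held upright. Tray corners are at (212,38), (420,133), (147,240).

Run:
```python
from h import *
d,T=wl("w2")
C=np.array([ray(d,u,v,.022,T)[:2] for u,v in [(212,36),(422,134),(145,240)]]);print(C.round(4),(C[1]+C[2])/2)
```

```text
[[ 0.3506 -0.4216]
 [ 0.4036 -0.2987]
 [ 0.473  -0.4755]] [ 0.43829848 -0.38707514]
```

Call:
servo_tool:
  rows:
    - [[0,0.7,0],[0,0,0]]
    - [[0,0.6,0],[0,0,0]]
    - [[0,0.4,0],[0,0,0]]
    - [[0,0.2,0],[0,0,0]]
    - [[0,0,0],[0,0,0]]

```text
t: 6.62
position: [0.4674, -0.3837, 0.0532]
tool_rot: [[1.0, -0.0, -0.001], [0.001, -0.0, 1.0], [-0.0, -1.0, -0.0]]
ft_force: [1.1, 0.3, -1.0]
finger_gap: 0.0439
```

Call:
servo_tool:
  rows:
    - [[0,0.04,0],[0,0,0]]
    - [[0,0.04,0],[0,0,0]]
    - [[0,0,0],[0,0,0]]

```text
t: 7.0
position: [0.4676, -0.3839, 0.0528]
tool_rot: [[1.0, 0.001, -0.001], [0.001, -0.001, 1.0], [0.001, -1.0, -0.001]]
ft_force: [-3.4, 5.3, 11.2]
finger_gap: 0.0437
```

Contact. Release, then go up.

Call:
servo_tool:
  rows:
    - [[0,0,0],[0,0,0]]
    - [[0,0,0],[0,0,0]]
    - [[0,0,0],[0,0,0]]
    - [[0,-0.6,0],[0,0,0]]
    - [[0,-1,0],[0,0,0]]
  fingers: 1

```text
t: 7.62
position: [0.4668, -0.3837, 0.0917]
tool_rot: [[1.0, -0.002, -0.0], [0.0, 0.001, 1.0], [-0.002, -1.0, 0.001]]
ft_force: [0.8, -0.8, 0.2]
finger_gap: 0.0858
```

Call:
servo_tool:
  rows:
    - [[0,-1,0.8],[0,0,0]]
    - [[0,-1,1],[0,0,0]]
    - [[0,-1,1],[0,0,0]]
    - [[0,0,1],[0,0,0]]
    - [[0,0,1],[0,0,0]]

```text
t: 8.25
position: [0.4674, -0.2631, 0.1679]
tool_rot: [[1.0, 0.002, -0.0], [0.0, -0.0, 1.0], [0.002, -1.0, -0.0]]
ft_force: [-0.6, -0.0, 0.7]
finger_gap: 0.0854
```

```bash
python3 -c "
from h import *
wrist('w3')"
```

```text
[ 0.4674 -0.2631  0.1679] 0.0854 [-0.6 -0.   0.7] 8.25
```

View pics/w3.png

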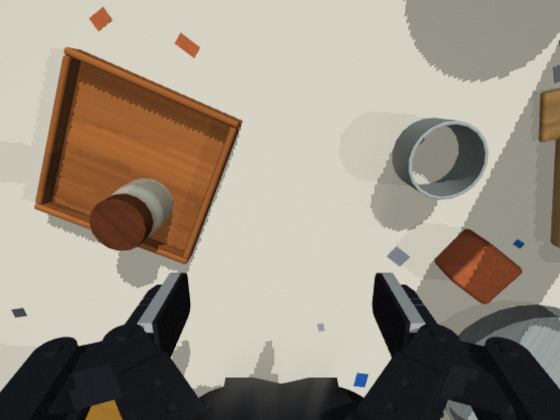

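The short jar stands inside the tray, with its lid at (121,221). The big ring's rim centre is at (448,160).

Run:
```python
from h import *
d,T=wl("w3")
for k,(u,v,z) in dict(lid=(121,221,.068),big=(448,160,.04),l=(408,160,.04),r=(487,160,.04)).items(): print(k,ray(d,u,v,z,T)[:2].round(4))
```

```text
lid [ 0.4687 -0.3788]
big [ 0.429  -0.1335]
l [ 0.429  -0.1644]
r [ 0.429  -0.1035]
```

Call:
servo_tool:
  rows:
    - [[-0.257,0.4,0.864],[0,0,0]]
    - [[-0.257,0.4,0.864],[0,0,0]]
    - [[-0.257,0.4,0.864],[0,0,0]]
    - [[-0.257,0.4,0.864],[0,0,0]]
    - [[-0.257,0.4,0.864],[0,0,0]]

```text
t: 8.93
position: [0.4352, -0.1553, 0.117]
tool_rot: [[1.0, 0.001, -0.0], [0.0, -0.0, 1.0], [0.001, -1.0, -0.0]]
ft_force: [-0.6, 0.1, 0.2]
finger_gap: 0.0857
```

Call:
servo_tool:
  rows:
    - [[-0.257,0.4,0.864],[0,0,0]]
    - [[0,0.9,0],[0,0,0]]
    - [[0,0.9,0],[0,0,0]]
    - [[0,0.8,0],[0,0,0]]
    - [[0,0.44,0],[0,0,0]]

```text
t: 9.55
position: [0.4287, -0.1343, 0.0301]
tool_rot: [[1.0, -0.0, -0.0], [0.0, -0.0, 1.0], [-0.0, -1.0, -0.0]]
ft_force: [-0.2, -0.4, 0.2]
finger_gap: 0.0852
```

Call:
servo_tool:
  rows:
    - [[0,0,0],[0,0,0]]
    - [[0,0,0],[0,0,0]]
    - [[0,0,0],[0,0,0]]
  fingers: 0

```text
t: 9.93
position: [0.4291, -0.1342, 0.0311]
tool_rot: [[1.0, 0.002, -0.0], [0.0, 0.0, 1.0], [0.002, -1.0, 0.0]]
ft_force: [-0.2, -0.7, 1.6]
finger_gap: 0.0617
```

Call:
servo_tool:
  rows:
    - [[0,-0.5,0],[0,0,0]]
    - [[0,-1,0],[0,0,0]]
    - [[0,-1,0],[0,0,0]]
    - [[0,-1,0],[0,0,0]]
    - [[0,-0.5,0],[0,0,0]]

```text
t: 10.55
position: [0.4292, -0.1342, 0.1325]
tool_rot: [[1.0, 0.003, -0.0], [0.0, 0.0, 1.0], [0.003, -1.0, 0.0]]
ft_force: [0.0, 0.8, -1.0]
finger_gap: 0.0621
```

Call:
servo_tool:
  rows:
    - [[0.996,0,0.487],[0,0,0]]
    - [[0.996,0,0.487],[0,0,0]]
    - [[0.996,0,0.487],[0,0,0]]
    - [[0.996,0,0.487],[0,0,0]]
    - [[0.996,0,0.487],[0,0,0]]

```text
t: 11.18
position: [0.5535, -0.0729, 0.1302]
tool_rot: [[1.0, -0.001, -0.0], [0.0, 0.0, 1.0], [-0.001, -1.0, 0.0]]
ft_force: [0.1, -0.2, -0.8]
finger_gap: 0.0613
```

Call:
servo_tool:
  rows:
    - [[0.996,0,0.487],[0,0,0]]
    - [[0.996,0,0.487],[0,0,0]]
    - [[0.996,0,0.487],[0,0,0]]
    - [[0,0,0],[0,0,0]]

```text
t: 11.68
position: [0.6288, -0.036, 0.1297]
tool_rot: [[1.0, -0.0, -0.001], [0.001, -0.0, 1.0], [-0.0, -1.0, -0.0]]
ft_force: [-0.5, -0.3, -1.0]
finger_gap: 0.0621
```

```bash
python3 -c "
from h import *
wrist('w4')"
```

```text
[ 0.6288 -0.036   0.1297] 0.0621 [-0.5 -0.3 -1. ] 11.675
```

View pics/w4.png

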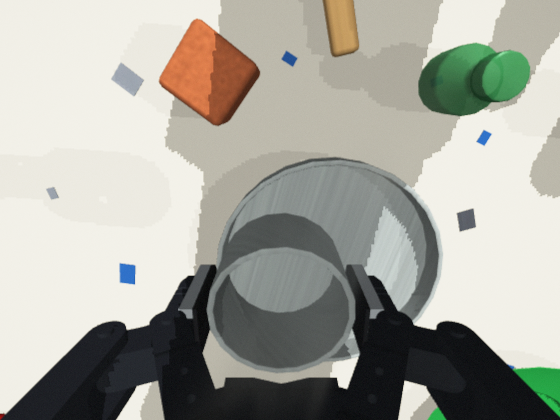

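The tin rim's top edge is at (335,158), its left edge near (219,250) and its right edge at (441,255). The ring hangs level in the grip.

Run:
```python
from h import *
d,T=wl("w4")
for k,(u,v,z) in dict(top=(335,158,.024),l=(219,250,.024),r=(441,255,.024),tr=(415,200,.024),tl=(262,185,.024),cruet=(503,76,.066),salt=(210,72,.04),sptail=(342,54,.007)).items(): print(k,ray(d,u,v,z,T)[:2].round(4))
P=np.array([ray(d,u,v,.024,T)[:2] for u,v in [(335,158),(219,250),(441,255),(415,200),(262,185)]])
A=np.c_[2*P,np.ones(len(P))];x=np.linalg.lstsq(A,(P**2).sum(1),rcond=None)[0];print(x[:2],np.sqrt(x[2]+x[:2]@x[:2]))
```

```text
top [0.5848 0.0027]
l [ 0.6559 -0.0829]
r [0.66   0.0891]
tr [0.6155 0.0629]
tl [ 0.6043 -0.0487]
cruet [0.5343 0.0817]
salt [ 0.5305 -0.0777]
sptail [0.5166 0.0065]
[0.67364584 0.00207112] 0.0868032099087379
```

Call:
servo_tool:
  rows:
    - [[0.77,0,0.38],[0,0,0]]
    - [[0.77,0,0.38],[0,0,0]]
    - [[0.77,0,0.38],[0,0,0]]
    - [[0.77,0.3,0.38],[0,0,0]]
    - [[0,1,0],[0,0,0]]

```text
t: 12.35
position: [0.706, 0.0016, 0.0988]
tool_rot: [[1.0, 0.003, -0.001], [0.001, 0.0, 1.0], [0.003, -1.0, 0.0]]
ft_force: [0.2, -0.8, -2.2]
finger_gap: 0.0621
```

Call:
servo_tool:
  rows:
    - [[0,1,0],[0,0,0]]
    - [[0,0.9,0],[0,0,0]]
    - [[0,0.35,0],[0,0,0]]
    - [[0,0.05,0],[0,0,0]]
    - [[0,0.0,0],[0,0,0]]

```text
t: 12.98
position: [0.7051, 0.0012, 0.0413]
tool_rot: [[1.0, 0.001, -0.0], [0.0, 0.0, 1.0], [0.001, -1.0, 0.0]]
ft_force: [0.6, -0.0, -0.1]
finger_gap: 0.062
```

Call:
servo_tool:
  rows:
    - [[0,0.08,0],[0,0,0]]
    - [[0,0.04,0],[0,0,0]]
    - [[0,0,0],[0,0,0]]

```text
t: 13.35
position: [0.7047, 0.0013, 0.0374]
tool_rot: [[1.0, 0.0, -0.0], [0.0, 0.0, 1.0], [0.0, -1.0, 0.0]]
ft_force: [-0.2, 0.4, -0.8]
finger_gap: 0.0619
```

Call:
servo_tool:
  rows:
    - [[0,0.04,0],[0,0,0]]
    - [[0,0,0],[0,0,0]]

```text
t: 13.6
position: [0.7047, 0.0012, 0.0362]
tool_rot: [[1.0, -0.0, -0.0], [0.0, -0.0, 1.0], [-0.0, -1.0, -0.0]]
ft_force: [0.2, -0.1, 0.3]
finger_gap: 0.0621
```

Call:
servo_tool:
  rows:
    - [[0,0.03,0],[0,0,0]]
    - [[0,0,0],[0,0,0]]

```text
t: 13.85
position: [0.7048, 0.0013, 0.0361]
tool_rot: [[1.0, 0.0, -0.0], [0.0, -0.0, 1.0], [0.0, -1.0, -0.0]]
ft_force: [-1.9, 0.9, 5.0]
finger_gap: 0.062
```

Call:
servo_tool:
  rows:
    - [[0,0,0],[0,0,0]]
    - [[0,0,0],[0,0,0]]
    - [[0,-0.6,0],[0,0,0]]
    - [[0,-1,0],[0,0,0]]
    - [[0,-1,0],[0,0,0]]
  fingers: 1

```text
t: 14.48
position: [0.705, 0.0013, 0.1022]
tool_rot: [[1.0, 0.001, -0.0], [0.0, -0.0, 1.0], [0.001, -1.0, -0.0]]
ft_force: [0.2, -0.3, 0.3]
finger_gap: 0.0857
```

Call:
servo_tool:
  rows:
    - [[0,-1,0],[0,0,0]]
    - [[-0.911,-0.8,0.844],[0,0,0]]
    - [[-0.911,-0.5,0.844],[0,0,0]]
    - [[-0.911,0,0.844],[0,0,0]]
    - [[-0.911,0,0.844],[0,0,0]]

```text
t: 15.1
position: [0.6132, 0.0863, 0.1595]
tool_rot: [[1.0, 0.002, -0.0], [0.0, 0.001, 1.0], [0.002, -1.0, 0.001]]
ft_force: [0.6, 0.3, 0.1]
finger_gap: 0.0855
```

Call:
servo_tool:
  rows:
    - [[-0.911,0,0.844],[0,0,0]]
    - [[-0.911,0,0.844],[0,0,0]]
    - [[-0.911,0,0.844],[0,0,0]]
    - [[-0.911,0,0.844],[0,0,0]]
    - [[-0.911,0,0.844],[0,0,0]]

```text
t: 15.72
position: [0.4992, 0.1919, 0.1592]
tool_rot: [[1.0, 0.001, -0.0], [0.0, 0.001, 1.0], [0.001, -1.0, 0.001]]
ft_force: [0.4, 0.6, 0.4]
finger_gap: 0.0856
```

```bash
python3 -c "
from h import *
wrist('w5')"
```

```text
[0.4992 0.1919 0.1592] 0.0856 [0.4 0.6 0.4] 15.725
```

View pics/w5.png

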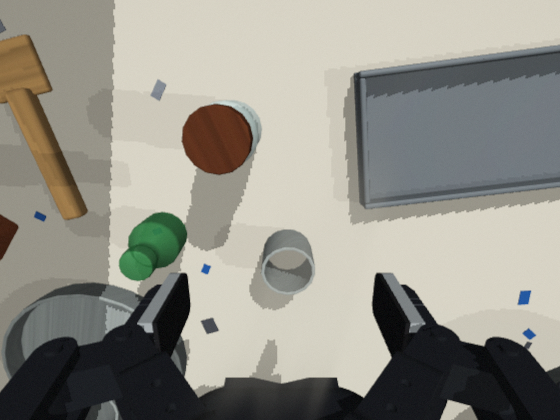

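The small ring's rim centre is at (289,269), the tall jar's lid at (218,139), and long tray corners at (357,75) and (367,207).

Run:
```python
from h import *
d,T=wl("w5")
for k,(u,v,z) in dict(small=(289,269,.04),l=(263,269,.04),r=(315,269,.04),tall=(218,139,.085),lt1=(357,75,.02),lt2=(367,207,.02),ltb=(560,190,.02),ltt=(560,49,.02),tail=(74,215,.014),tip=(20,36,.006)).items(): print(k,ray(d,u,v,z,T)[:2].round(4))
```

```text
small [0.5506 0.1997]
l [0.5506 0.1779]
r [0.5506 0.2214]
tall [0.4387 0.1557]
lt1 [0.3994 0.2494]
lt2 [0.5026 0.2658]
ltb [0.4878 0.4251]
ltt [0.3819 0.3953]
tail [0.512  0.0123]
tip [ 0.3713 -0.004 ]
```

The arm was probably still moving in that shot, so I'll retake it settled.

Run:
```python
from h import *
d,T=wrist('w6')
a=d["pixels"][120:300,180:420]
cv2.imwrite("pics/w6c.png",cv2.resize(a,None,fx=3.3,fy=3.3,interpolation=cv2.INTER_CUBIC))
```

```text
[0.4973 0.1932 0.1593] 0.0852 [-3.9  1.1 -0.5] 15.775
```

View pics/w6c.png

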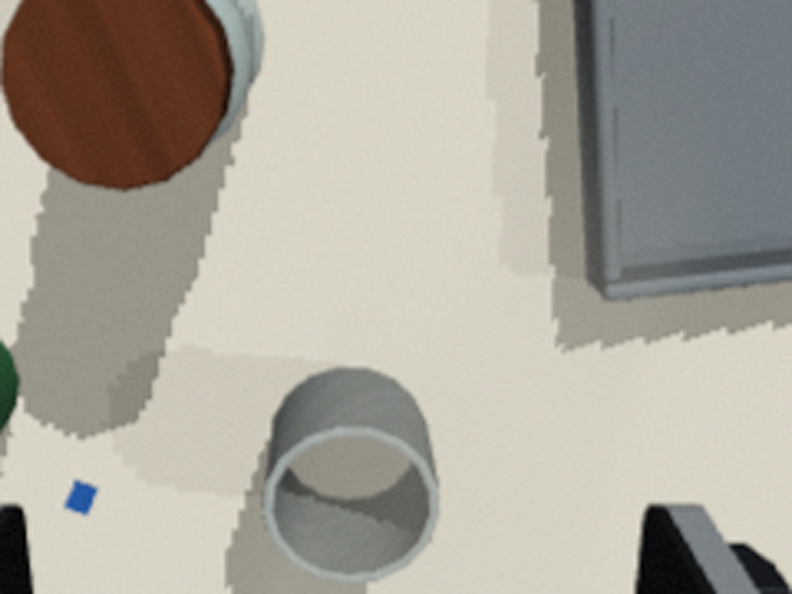

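Run:
```python
from h import *
d,T=wl("w6")
for k,(u,v,z) in dict(small=(286.4,272.4,.04),l=(260,272.4,.04),r=(312.7,272.4,.04),tall=(215.8,142,.085)).items(): print(k,ray(d,u,v,z,T)[:2].round(4))
```

```text
small [0.5519 0.1989]
l [0.5519 0.1768]
r [0.5519 0.221 ]
tall [0.4386 0.1556]
```

Call:
servo_tool:
  rows:
    - [[0.54,0.6,0.05],[0,0,0]]
    - [[0.54,0.6,0.05],[0,0,0]]
    - [[0.54,0.6,0.05],[0,0,0]]
    - [[0.54,0.6,0.05],[0,0,0]]
    - [[0,0.9,0],[0,0,0]]

```text
t: 16.45
position: [0.5555, 0.196, 0.0741]
tool_rot: [[1.0, 0.0, 0.001], [-0.001, -0.0, 1.0], [0.0, -1.0, -0.0]]
ft_force: [-0.4, -0.1, -0.2]
finger_gap: 0.0851
```

Call:
servo_tool:
  rows:
    - [[0,0.9,0],[0,0,0]]
    - [[0,0.6,0],[0,0,0]]
    - [[0,0.3,0],[0,0,0]]
    - [[0,0,0],[0,0,0]]

```text
t: 16.95
position: [0.5537, 0.196, 0.0301]
tool_rot: [[1.0, -0.001, -0.0], [0.0, -0.001, 1.0], [-0.001, -1.0, -0.001]]
ft_force: [-0.8, 0.1, 0.4]
finger_gap: 0.0859
```

Call:
servo_tool:
  rows:
    - [[0,0,0],[0,0,0]]
    - [[0,0,0],[0,0,0]]
    - [[0,0,0],[0,0,0]]
    - [[0,0,0],[0,0,0]]
  fingers: 0

```text
t: 17.45
position: [0.5541, 0.1964, 0.0316]
tool_rot: [[1.0, 0.001, -0.001], [0.001, 0.001, 1.0], [0.001, -1.0, 0.001]]
ft_force: [-1.0, 1.0, 5.8]
finger_gap: 0.0455
```

Call:
servo_tool:
  rows:
    - [[0,-0.5,0],[0,0,0]]
    - [[0,-1,0],[0,0,0]]
    - [[0,-1,0],[0,0,0]]
    - [[0,-1,0],[0,0,0]]
    - [[0,0,0],[0,0,0]]

```text
t: 18.08
position: [0.5548, 0.1969, 0.1209]
tool_rot: [[1.0, 0.004, -0.001], [0.001, 0.003, 1.0], [0.004, -1.0, 0.003]]
ft_force: [-1.2, 0.0, -0.3]
finger_gap: 0.0455
```

Call:
servo_tool:
  rows:
    - [[0.425,0,-0.975],[0,0,0]]
    - [[0.425,0,-0.975],[0,0,0]]
    - [[0.425,0,-0.975],[0,0,0]]
    - [[0.425,0,-0.975],[0,0,0]]
    - [[0.425,0,-0.975],[0,0,0]]

```text
t: 18.7
position: [0.6067, 0.0733, 0.1176]
tool_rot: [[1.0, -0.001, -0.0], [0.0, -0.0, 1.0], [-0.001, -1.0, -0.0]]
ft_force: [-0.4, 0.2, -0.9]
finger_gap: 0.0457
```

Call:
servo_tool:
  rows:
    - [[0.425,0,-0.975],[0,0,0]]
    - [[0.425,0,-0.975],[0,0,0]]
    - [[0.425,0,-0.975],[0,0,0]]
    - [[0,0,0],[0,0,0]]
    - [[0,0,0],[0,0,0]]

```text
t: 19.32
position: [0.6382, 0.0012, 0.1176]
tool_rot: [[1.0, -0.001, 0.0], [-0.0, -0.0, 1.0], [-0.001, -1.0, -0.0]]
ft_force: [-0.6, -0.2, -0.5]
finger_gap: 0.0455
```

```bash
python3 -c "
from h import *
wrist('w7')"
```

```text
[0.6382 0.0012 0.1176] 0.0455 [-0.6 -0.2 -0.5] 19.325
```

View pics/w7.png

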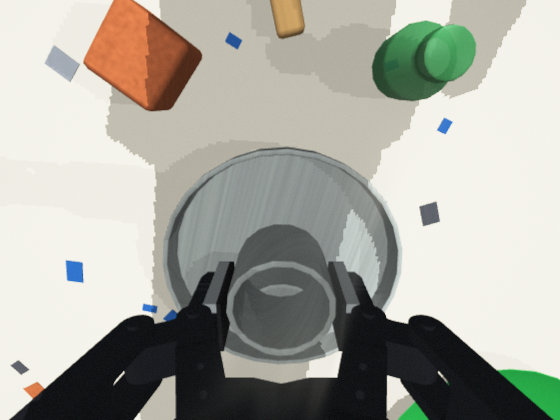

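The gripper is centred on the tin, whose rim spans 164 to 401. Lowering now.

Call:
servo_tool:
  rows:
    - [[0,1,0],[0,0,0]]
    - [[0,0.9,0],[0,0,0]]
    - [[0,0.8,0],[0,0,0]]
    - [[0,0.4,0],[0,0,0]]
    - [[0,0.1,0],[0,0,0]]

```text
t: 20.0
position: [0.6385, 0.0016, 0.0377]
tool_rot: [[1.0, -0.001, -0.001], [0.001, -0.0, 1.0], [-0.001, -1.0, -0.0]]
ft_force: [0.8, -0.5, -0.2]
finger_gap: 0.0456
```

Call:
servo_tool:
  rows:
    - [[0,0.04,0],[0,0,0]]
    - [[0,0,0],[0,0,0]]

```text
t: 20.25
position: [0.6391, 0.0013, 0.0378]
tool_rot: [[1.0, 0.001, -0.0], [0.0, 0.0, 1.0], [0.001, -1.0, 0.0]]
ft_force: [0.1, 0.3, -1.2]
finger_gap: 0.0458
```

Call:
servo_tool:
  rows:
    - [[0,0.05,0],[0,0,0]]
    - [[0,0,0],[0,0,0]]

```text
t: 20.5
position: [0.6392, 0.0012, 0.0366]
tool_rot: [[1.0, 0.001, -0.0], [0.0, 0.0, 1.0], [0.001, -1.0, 0.0]]
ft_force: [-1.0, 0.1, 4.2]
finger_gap: 0.0453
```

Call:
servo_tool:
  rows:
    - [[0,0.03,0],[0,0,0]]
    - [[0,0,0],[0,0,0]]

```text
t: 20.75
position: [0.6392, 0.0012, 0.0365]
tool_rot: [[1.0, 0.001, -0.001], [0.001, 0.0, 1.0], [0.001, -1.0, 0.0]]
ft_force: [-3.7, 1.0, 11.4]
finger_gap: 0.0455
```

Call:
servo_tool:
  rows:
    - [[0,0,0],[0,0,0]]
    - [[0,0,0],[0,0,0]]
    - [[0,-0.6,0],[0,0,0]]
    - [[0,-1,0],[0,0,0]]
    - [[0,-1,0],[0,0,0]]
  fingers: 1

```text
t: 21.38
position: [0.6389, 0.0011, 0.1016]
tool_rot: [[1.0, 0.0, -0.0], [0.0, -0.0, 1.0], [0.0, -1.0, -0.0]]
ft_force: [0.9, 0.4, 0.4]
finger_gap: 0.0854
```

Call:
servo_tool:
  rows:
    - [[0,-1,0],[0,0,0]]
    - [[0,-1,0],[0,0,0]]
    - [[-0.8,-1,0.4],[0,0,0]]
    - [[-0.8,-0.6,0.4],[0,0,0]]
    - [[0,0,0],[0,0,0]]

```text
t: 22.0
position: [0.5987, 0.0217, 0.1928]
tool_rot: [[1.0, 0.004, -0.001], [0.001, 0.001, 1.0], [0.004, -1.0, 0.001]]
ft_force: [0.7, -0.4, -0.6]
finger_gap: 0.0853
```

```bash
python3 -c "
from h import *
wrist('w8')"
```

```text
[0.5987 0.0217 0.1928] 0.0853 [ 0.7 -0.4 -0.6] 22.0
```

View pics/w8.png

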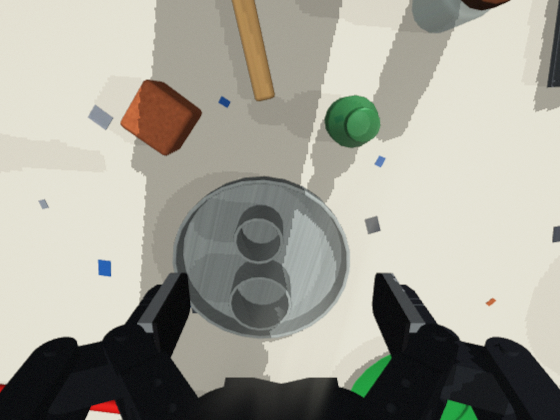

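Both rings stand flat inside the tin, at (259,240) and (260,302), clear of each other. Next is the tall jar.

Call:
servo_tool:
  rows:
    - [[-0.914,0.25,0.76],[0,0,0]]
    - [[-0.914,0.25,0.76],[0,0,0]]
    - [[-0.914,0.25,0.76],[0,0,0]]
    - [[-0.914,0.25,0.76],[0,0,0]]
    - [[-0.914,0.25,0.76],[0,0,0]]

```text
t: 22.68
position: [0.4841, 0.1163, 0.1582]
tool_rot: [[1.0, -0.001, 0.0], [-0.0, -0.001, 1.0], [-0.001, -1.0, -0.001]]
ft_force: [-0.5, 0.8, 0.2]
finger_gap: 0.0858
```

Call:
servo_tool:
  rows:
    - [[-0.914,0.25,0.76],[0,0,0]]
    - [[-0.914,0.25,0.76],[0,0,0]]
    - [[0,0,0],[0,0,0]]

```text
t: 23.05
position: [0.4378, 0.1545, 0.1458]
tool_rot: [[1.0, -0.001, -0.002], [0.002, -0.001, 1.0], [-0.001, -1.0, -0.001]]
ft_force: [0.7, -0.3, -0.2]
finger_gap: 0.0856
```

```bash
python3 -c "
from h import *
wrist('w9')"
```

```text
[0.4378 0.1545 0.1458] 0.0856 [ 0.7 -0.3 -0.2] 23.05
```

View pics/w9.png

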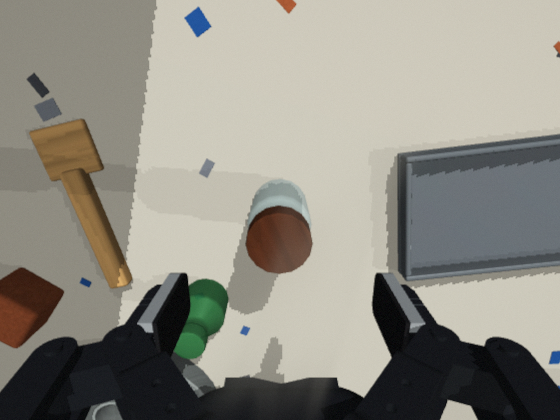

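The tall lid's centre is at (279,240).

Run:
```python
from h import *
d,T=wl("w9")
for k,(u,v,z) in dict(tall=(279.5,240,.085),tail=(119,282,.014),tip=(50,128,.006),bl=(102,170,.006),br=(32,133,.006),bl2=(53,180,.006),br2=(84,120,.006),lt1=(400,154,.02),lt2=(406,279,.02)).items(): print(k,ray(d,u,v,z,T)[:2].round(4))
```

```text
tall [0.4363 0.1545]
tail [0.5093 0.0109]
tip [ 0.3763 -0.0257]
bl [0.4096 0.0092]
br [ 0.3802 -0.0407]
bl2 [ 0.418  -0.0327]
br2 [0.3702 0.0022]
lt1 [0.3939 0.2457]
lt2 [0.5021 0.264 ]
```

Call:
servo_tool:
  rows:
    - [[0,0.9,0],[0,0,0]]
    - [[0,0.9,0],[0,0,0]]
    - [[0,0.9,0],[0,0,0]]
    - [[0,0.6,0],[0,0,0]]
    - [[0,0.2,0],[0,0,0]]

```text
t: 23.72
position: [0.4391, 0.1534, 0.0579]
tool_rot: [[1.0, -0.001, 0.001], [-0.001, -0.001, 1.0], [-0.001, -1.0, -0.001]]
ft_force: [-0.2, -0.1, 0.8]
finger_gap: 0.0852
```

Call:
servo_tool:
  rows:
    - [[0,0,0],[0,0,0]]
    - [[0,0,0],[0,0,0]]
    - [[0,0,0],[0,0,0]]
    - [[0,0,0],[0,0,0]]
  fingers: 0

```text
t: 24.22
position: [0.4392, 0.1543, 0.0596]
tool_rot: [[1.0, 0.001, -0.001], [0.001, 0.001, 1.0], [0.001, -1.0, 0.001]]
ft_force: [-0.4, -2.2, 5.9]
finger_gap: 0.0444
```

Call:
servo_tool:
  rows:
    - [[0,-0.5,0],[0,0,0]]
    - [[0,-1,0],[0,0,0]]
    - [[0,-1,0],[0,0,0]]
    - [[0,-1,0],[0,0,0]]
    - [[0,-0.5,0],[0,0,0]]

```text
t: 24.85
position: [0.439, 0.1545, 0.1607]
tool_rot: [[1.0, 0.002, -0.001], [0.001, 0.002, 1.0], [0.002, -1.0, 0.002]]
ft_force: [-0.7, -0.7, -0.6]
finger_gap: 0.0448
```

Call:
servo_tool:
  rows:
    - [[-0.062,0,-0.985],[0,0,0]]
    - [[-0.062,0,-0.985],[0,0,0]]
    - [[-0.062,0,-0.985],[0,0,0]]
    - [[-0.062,0,-0.985],[0,0,0]]
    - [[-0.062,0,-0.985],[0,0,0]]

```text
t: 25.48
position: [0.4305, 0.0301, 0.1587]
tool_rot: [[1.0, -0.001, -0.0], [0.0, 0.0, 1.0], [-0.001, -1.0, 0.0]]
ft_force: [0.1, 1.2, -1.4]
finger_gap: 0.0448
```

Call:
servo_tool:
  rows:
    - [[-0.062,0,-0.985],[0,0,0]]
    - [[-0.062,0,-0.985],[0,0,0]]
    - [[-0.062,0,-0.985],[0,0,0]]
    - [[-0.062,0,-0.985],[0,0,0]]
    - [[-0.062,0,-0.985],[0,0,0]]

```text
t: 26.1
position: [0.4228, -0.0929, 0.1587]
tool_rot: [[1.0, -0.001, -0.0], [0.0, 0.0, 1.0], [-0.001, -1.0, 0.0]]
ft_force: [0.7, 0.4, -0.9]
finger_gap: 0.0443
```

Call:
servo_tool:
  rows:
    - [[-0.062,0,-0.985],[0,0,0]]
    - [[-0.062,0,-0.985],[0,0,0]]
    - [[-0.062,0,-0.985],[0,0,0]]
    - [[-0.062,0,-0.985],[0,0,0]]
    - [[-0.062,0,-0.985],[0,0,0]]

```text
t: 26.72
position: [0.4151, -0.216, 0.1586]
tool_rot: [[1.0, -0.001, -0.0], [0.0, 0.0, 1.0], [-0.001, -1.0, 0.0]]
ft_force: [-0.5, -0.5, -2.1]
finger_gap: 0.0445
```

Call:
servo_tool:
  rows:
    - [[-0.062,0,-0.985],[0,0,0]]
    - [[-0.062,0,-0.985],[0,0,0]]
    - [[-0.062,0,-0.985],[0,0,0]]
    - [[-0.062,0,-0.985],[0,0,0]]
    - [[-0.062,0,-0.985],[0,0,0]]

```text
t: 27.35
position: [0.4074, -0.339, 0.1585]
tool_rot: [[1.0, -0.001, -0.0], [0.0, 0.001, 1.0], [-0.001, -1.0, 0.001]]
ft_force: [0.2, -0.5, -1.3]
finger_gap: 0.0445
```

Call:
servo_tool:
  rows:
    - [[-0.062,0,-0.985],[0,0,0]]
    - [[-0.062,0,-0.985],[0,0,0]]
    - [[0,0,0],[0,0,0]]
    - [[0,0,0],[0,0,0]]

```text
t: 27.85
position: [0.4044, -0.3872, 0.1584]
tool_rot: [[1.0, -0.001, 0.0], [-0.0, 0.001, 1.0], [-0.001, -1.0, 0.001]]
ft_force: [-0.6, -0.2, -0.8]
finger_gap: 0.0445
```

```bash
python3 -c "
from h import *
wrist('w10')"
```

```text
[ 0.4044 -0.3872  0.1584] 0.0445 [-0.6 -0.2 -0.8] 27.85
```

View pics/w10.png

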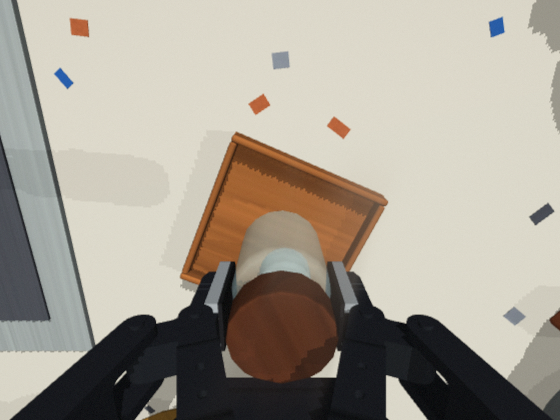

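Call:
servo_tool:
  rows:
    - [[0,0.9,0],[0,0,0]]
    - [[0,0.9,0],[0,0,0]]
    - [[0,0.9,0],[0,0,0]]
    - [[0,0.6,0],[0,0,0]]
    - [[0,0.26,0],[0,0,0]]

```text
t: 28.52
position: [0.4047, -0.3872, 0.0692]
tool_rot: [[1.0, -0.001, -0.001], [0.001, 0.0, 1.0], [-0.001, -1.0, 0.0]]
ft_force: [-0.3, 0.0, -1.0]
finger_gap: 0.0446
```

Call:
servo_tool:
  rows:
    - [[0,0.06,0],[0,0,0]]
    - [[0,0,0],[0,0,0]]

```text
t: 28.78
position: [0.4052, -0.3878, 0.0689]
tool_rot: [[1.0, 0.001, -0.0], [0.0, -0.0, 1.0], [0.001, -1.0, -0.0]]
ft_force: [1.5, 0.4, -0.9]
finger_gap: 0.0443
```

Call:
servo_tool:
  rows:
    - [[0,0.04,0],[0,0,0]]
    - [[0,0,0],[0,0,0]]

```text
t: 29.02
position: [0.4049, -0.3878, 0.0676]
tool_rot: [[1.0, 0.001, -0.0], [0.0, -0.0, 1.0], [0.001, -1.0, -0.0]]
ft_force: [0.4, -0.1, -1.8]
finger_gap: 0.0445
```

Call:
servo_tool:
  rows:
    - [[0,0.05,0],[0,0,0]]
    - [[0,0,0],[0,0,0]]

```text
t: 29.28
position: [0.4047, -0.3877, 0.066]
tool_rot: [[1.0, -0.0, -0.0], [0.0, 0.0, 1.0], [-0.0, -1.0, 0.0]]
ft_force: [0.0, 0.5, -1.2]
finger_gap: 0.0444
```

Call:
servo_tool:
  rows:
    - [[0,0.03,0],[0,0,0]]
    - [[0,0,0],[0,0,0]]

```text
t: 29.52
position: [0.4049, -0.3878, 0.0657]
tool_rot: [[1.0, 0.0, -0.001], [0.001, -0.0, 1.0], [0.0, -1.0, -0.0]]
ft_force: [-1.0, 0.8, 4.2]
finger_gap: 0.0445
```

Contact. Release and lift.

Call:
servo_tool:
  rows:
    - [[0,0,0],[0,0,0]]
    - [[0,0,0],[0,0,0]]
    - [[0,0,0],[0,0,0]]
    - [[0,-0.6,0],[0,0,0]]
    - [[0,-1,0],[0,0,0]]
  fingers: 1

```text
t: 30.15
position: [0.4044, -0.3875, 0.1059]
tool_rot: [[1.0, -0.001, -0.0], [0.0, 0.001, 1.0], [-0.001, -1.0, 0.001]]
ft_force: [0.7, 0.5, 0.7]
finger_gap: 0.0856
```

Call:
servo_tool:
  rows:
    - [[0,-1,0],[0,0,0]]
    - [[0,-1,0],[0,0,0]]
    - [[0,-1,1],[0,0,0]]
    - [[0,-0.5,1],[0,0,0]]
    - [[0,0,1],[0,0,0]]

```text
t: 30.78
position: [0.4054, -0.3124, 0.1952]
tool_rot: [[1.0, 0.003, -0.0], [0.0, -0.001, 1.0], [0.003, -1.0, -0.001]]
ft_force: [0.8, 0.6, -1.1]
finger_gap: 0.0859
```

Call:
servo_tool:
  rows:
    - [[0,0,1],[0,0,0]]
    - [[0,0,0],[0,0,0]]

```text
t: 31.02
position: [0.4049, -0.2867, 0.1942]
tool_rot: [[1.0, 0.002, -0.002], [0.002, -0.0, 1.0], [0.002, -1.0, -0.0]]
ft_force: [0.1, -0.4, -0.0]
finger_gap: 0.0853
```

```bash
python3 -c "
from h import *
wrist('w11')"
```

```text
[ 0.4049 -0.2867  0.1942] 0.0853 [ 0.1 -0.4 -0. ] 31.025
```

View pics/w11.png

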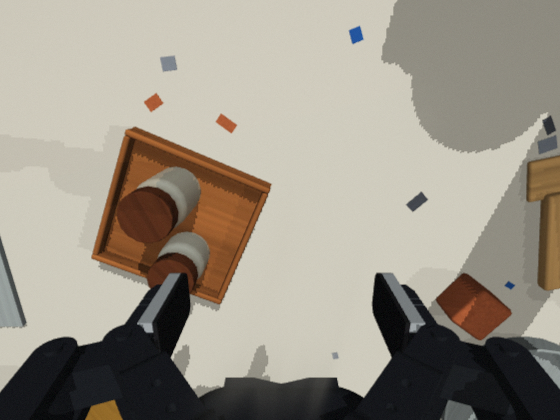

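Both jars stand in the tray, with lids at (148,215) and (172,272). Now for the spatula, which lies at a yaw of about 0.22 rad.

Call:
servo_tool:
  rows:
    - [[0.08,0,0.92],[0,0,0]]
    - [[0.08,0,0.92],[0,0,0]]
    - [[0.08,0,0.92],[0,0,0]]
    - [[0.08,0,0.92],[0,0,0]]
    - [[0.08,0,0.92],[0,0,0]]

```text
t: 31.7
position: [0.4151, -0.1726, 0.1933]
tool_rot: [[1.0, 0.001, 0.0], [-0.0, -0.0, 1.0], [0.001, -1.0, -0.0]]
ft_force: [0.9, 0.3, -0.5]
finger_gap: 0.0858
```

Call:
servo_tool:
  rows:
    - [[0.08,0,0.92],[0,0,0]]
    - [[0.08,0,0.92],[0,0,0]]
    - [[0.08,0,0.92],[0,0,0]]
    - [[0.08,0,0.92],[0,0,0]]
    - [[0.08,0,0.92],[0,0,0]]

```text
t: 32.33
position: [0.4252, -0.0574, 0.1933]
tool_rot: [[1.0, 0.001, 0.0], [-0.0, -0.0, 1.0], [0.001, -1.0, -0.0]]
ft_force: [0.1, -0.4, -0.1]
finger_gap: 0.0853
```

Call:
servo_tool:
  rows:
    - [[0.08,0,0.92],[0,0,0]]
    - [[0.08,0,0.92],[0,0,0]]
    - [[0,0,0],[0,-0.035,0]]
    - [[0,0,0],[0,-0.035,0]]
    - [[0,0,0],[0,0,0]]

```text
t: 32.95
position: [0.4291, -0.012, 0.1932]
tool_rot: [[0.976, 0.0, -0.217], [0.217, 0.0, 0.976], [0.0, -1.0, -0.0]]
ft_force: [0.2, -0.7, 0.4]
finger_gap: 0.0854
```

```bash
python3 -c "
from h import *
wrist('w12')"
```

```text
[ 0.4291 -0.012   0.1932] 0.0854 [ 0.2 -0.7  0.4] 32.95
```

View pics/w12.png

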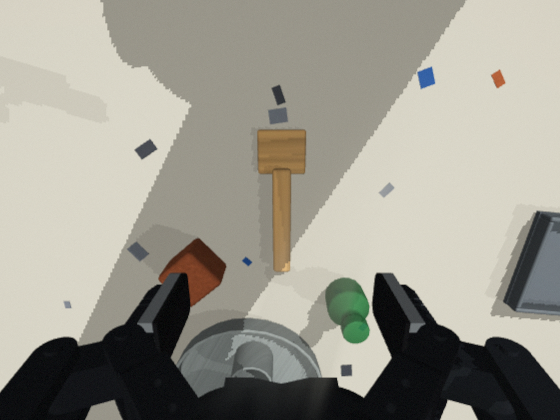

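The spatula is aligned with the tool, its tail end at (282,271) and blade end at (282,129).

Run:
```python
from h import *
d,T=wl("w12")
a=ray(d,282.5,269,.014,T);b=ray(d,282,129,.006,T)
v=(b-a)[:2];L=np.linalg.norm(v);m=a[:2]+v/L*.075
print(a.round(4),b.round(4),L,m.round(4),np.arctan2(-v[1],-v[0]))
p=np.array([.4291,-.012]);ex=np.array([.976,.217]);ez=np.array([-.217,.976])
print("tool dx,dz mm",(m-p)@ex*1e3,(m-p)@ez*1e3)
```

```text
[0.5115 0.0088 0.014 ] [ 0.3733 -0.0226  0.006 ] 0.14176589454884814 [ 0.4384 -0.0078] 0.2234319547323372
tool dx,dz mm 9.996302335099688 2.066302073995461
```

Call:
servo_tool:
  rows:
    - [[0.38,0.9,0.08],[0,0,0]]
    - [[0,1,0],[0,0,0]]
    - [[0,1,0],[0,0,0]]
    - [[0,1,0],[0,0,0]]
    - [[0,1,0],[0,0,0]]
  fingers: 0.5

```text
t: 33.62
position: [0.4379, -0.0079, 0.0697]
tool_rot: [[0.977, 0.0, -0.216], [0.216, 0.0, 0.977], [0.001, -1.0, -0.0]]
ft_force: [0.5, 0.6, 0.1]
finger_gap: 0.0425
```

Call:
servo_tool:
  rows:
    - [[0,0.9,0],[0,0,0]]
    - [[0,0.4,0],[0,0,0]]
    - [[0,0.2,0],[0,0,0]]
    - [[0,0,0],[0,0,0]]

```text
t: 34.12
position: [0.4378, -0.0076, 0.033]
tool_rot: [[0.976, 0.0, -0.218], [0.218, 0.0, 0.976], [0.0, -1.0, -0.0]]
ft_force: [-1.1, -0.9, 0.0]
finger_gap: 0.0431
```

Call:
servo_tool:
  rows:
    - [[0,0.16,0],[0,0,0]]
    - [[0,0.08,0],[0,0,0]]
    - [[0,0,0],[0,0,0]]

```text
t: 34.5
position: [0.4375, -0.0076, 0.0269]
tool_rot: [[0.976, 0.0, -0.218], [0.218, 0.0, 0.976], [0.0, -1.0, 0.0]]
ft_force: [0.2, 1.1, -0.1]
finger_gap: 0.043
```

Call:
servo_tool:
  rows:
    - [[0,0,0],[0,0,0]]
    - [[0,0,0],[0,0,0]]
    - [[0,0,0],[0,0,0]]
  fingers: 0

```text
t: 34.88
position: [0.4376, -0.0076, 0.027]
tool_rot: [[0.976, 0.0, -0.219], [0.219, 0.0, 0.976], [0.0, -1.0, 0.0]]
ft_force: [-0.8, 0.4, 5.2]
finger_gap: 0.0167
```

Call:
servo_tool:
  rows:
    - [[0,0,0],[0,0,0]]
    - [[0,-0.5,0],[0,0,0]]
    - [[0,-1,0],[0,0,0]]
    - [[0,-1,0],[0,0,0]]
    - [[0,0,0],[0,0,0]]

```text
t: 35.5
position: [0.4388, -0.0072, 0.0915]
tool_rot: [[0.976, 0.004, -0.219], [0.219, 0.002, 0.976], [0.004, -1.0, 0.001]]
ft_force: [0.3, 0.8, -0.2]
finger_gap: 0.017
```

```bash
python3 -c "
from h import *
wrist('w13')"
```

```text
[ 0.4388 -0.0072  0.0915] 0.017 [ 0.3  0.8 -0.2] 35.5
```

View pics/w13.png

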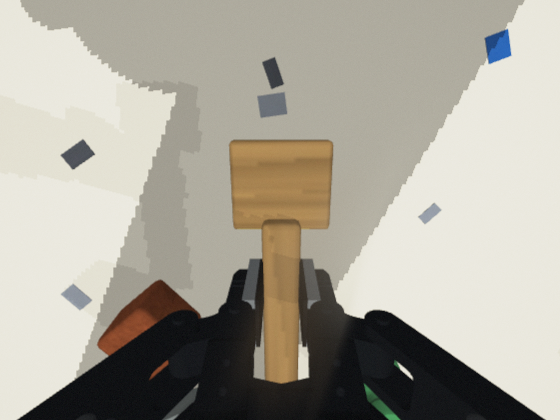

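Call:
servo_tool:
  rows:
    - [[0,-1,0],[0,0,0]]
    - [[0,-1,0],[0,0,0]]
    - [[0.208,-0.8,0.962],[0,0,0]]
    - [[0.208,0,0.962],[0,0,0]]
    - [[0.208,0,0.962],[0,0,0]]

```text
t: 36.17
position: [0.4365, 0.0667, 0.159]
tool_rot: [[0.976, -0.001, -0.218], [0.218, -0.0, 0.976], [-0.001, -1.0, 0.0]]
ft_force: [-0.2, 0.0, -0.6]
finger_gap: 0.017
```

Call:
servo_tool:
  rows:
    - [[0.208,0,0.962],[0,0,0]]
    - [[0.208,0,0.962],[0,0,0]]
    - [[0.208,0,0.962],[0,0,0]]
    - [[0.208,0,0.962],[0,0,0]]
    - [[0.208,0,0.962],[0,0,0]]

```text
t: 36.8
position: [0.4355, 0.1896, 0.1585]
tool_rot: [[0.976, -0.001, -0.218], [0.218, -0.001, 0.976], [-0.002, -1.0, -0.001]]
ft_force: [0.5, -0.2, -0.3]
finger_gap: 0.0173
```

Call:
servo_tool:
  rows:
    - [[0.208,0,0.962],[0,0,0]]
    - [[0.208,0,0.962],[0,0,0]]
    - [[0,0,0],[0,0,0]]
    - [[0,0,0],[0,0,0]]

```text
t: 37.3
position: [0.4355, 0.2384, 0.159]
tool_rot: [[0.976, -0.001, -0.219], [0.219, -0.001, 0.976], [-0.001, -1.0, -0.0]]
ft_force: [0.4, 0.4, -1.3]
finger_gap: 0.017
```

```bash
python3 -c "
from h import *
wrist('w14')"
```

```text
[0.4355 0.2384 0.159 ] 0.017 [ 0.4  0.4 -1.3] 37.3
```

View pics/w14.png

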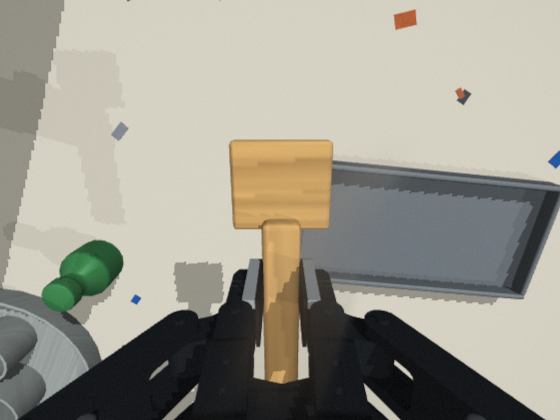

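The long tray's far end is visible, with corners at about (559,187) and (522,298). The long edges run from (340,161) and (345,286).

Run:
```python
from h import *
d,T=wl("w14")
P=np.array([ray(d,u,v,.02,T)[:2] for u,v in [(559,187),(522,298),(340,161),(345,286)]]);print(P.round(4))
e=P[1]-P[0];print("end",np.linalg.norm(e),np.arctan2(e[1],e[0]))
for a,b in((2,0),(3,1)):
    v=P[b]-P[a];print(np.arctan2(v[1],v[0]))
```

```text
[[0.3712 0.4605]
 [0.4766 0.4792]
 [0.39   0.2777]
 [0.5004 0.3142]]
end 0.1070806614561241 0.17510035073341396
1.6731849199908115
1.7139875368341833
```

Call:
servo_tool:
  rows:
    - [[0.221,0,0.964],[0,0,0]]
    - [[0.221,0,0.964],[0,0,0]]
    - [[0.221,0,0.964],[0,0,0]]
    - [[0.221,0,0.964],[0,0,0]]
    - [[0.221,0,0.964],[0,0,0]]

```text
t: 37.98
position: [0.4362, 0.3639, 0.1591]
tool_rot: [[0.976, -0.0, -0.219], [0.219, -0.0, 0.976], [-0.0, -1.0, -0.0]]
ft_force: [0.3, 0.9, -0.5]
finger_gap: 0.0168
```

Call:
servo_tool:
  rows:
    - [[0,0,0],[0,-0.0527,0]]
    - [[0,0,0],[0,-0.0527,0]]
    - [[0,0,0],[0,-0.0527,0]]
    - [[0,0,0],[0,-0.0527,0]]
    - [[0,0,0],[0,-0.0527,0]]

```text
t: 38.6
position: [0.4363, 0.363, 0.1592]
tool_rot: [[0.494, -0.0, -0.869], [0.869, -0.0, 0.494], [-0.0, -1.0, 0.0]]
ft_force: [0.4, 0.4, -0.5]
finger_gap: 0.0168
```

Call:
servo_tool:
  rows:
    - [[0,0,0],[0,-0.0527,0]]
    - [[0,0,0],[0,-0.0527,0]]
    - [[0,0,0],[0,-0.0527,0]]
    - [[0,0,0],[0,-0.0527,0]]
    - [[0,0,0],[0,0,0]]

```text
t: 39.22
position: [0.4363, 0.3628, 0.1591]
tool_rot: [[-0.138, -0.0, -0.99], [0.99, -0.0, -0.138], [-0.0, -1.0, 0.0]]
ft_force: [-0.6, 0.5, -0.2]
finger_gap: 0.017
```

```bash
python3 -c "
from h import *
wrist('w15')"
```

```text
[0.4363 0.3628 0.1591] 0.017 [-0.6  0.5 -0.2] 39.225
```

View pics/w15.png

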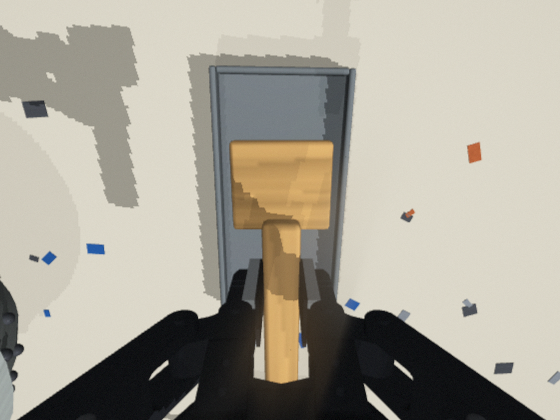

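The spatula is aligned and centred over the tray (walls at 212 and 353). Lowering now.

Call:
servo_tool:
  rows:
    - [[0,0.95,0],[0,0,0]]
    - [[0,0.95,0],[0,0,0]]
    - [[0,0.95,0],[0,0,0]]
    - [[0,0.95,0],[0,0,0]]
    - [[0,0.7,0],[0,0,0]]

```text
t: 39.9
position: [0.4362, 0.3622, 0.0457]
tool_rot: [[-0.135, -0.0, -0.991], [0.991, -0.001, -0.135], [-0.001, -1.0, 0.001]]
ft_force: [-0.5, -0.4, 0.5]
finger_gap: 0.0171
```

Call:
servo_tool:
  rows:
    - [[0,0.3,0],[0,0,0]]
    - [[0,0.08,0],[0,0,0]]
    - [[0,0,0],[0,0,0]]

```text
t: 40.28
position: [0.4366, 0.3624, 0.0378]
tool_rot: [[-0.138, 0.0, -0.99], [0.99, 0.001, -0.138], [0.001, -1.0, -0.001]]
ft_force: [-0.7, 0.6, -0.5]
finger_gap: 0.0172
```

Call:
servo_tool:
  rows:
    - [[0,0.06,0],[0,0,0]]
    - [[0,0,0],[0,0,0]]

```text
t: 40.52
position: [0.4364, 0.3622, 0.0362]
tool_rot: [[-0.139, 0.0, -0.99], [0.99, 0.001, -0.139], [0.0, -1.0, -0.0]]
ft_force: [-0.4, 0.5, 0.2]
finger_gap: 0.0169
```

Call:
servo_tool:
  rows:
    - [[0,0.06,0],[0,0,0]]
    - [[0,0,0],[0,0,0]]

```text
t: 40.78
position: [0.4363, 0.362, 0.0343]
tool_rot: [[-0.139, -0.0, -0.99], [0.99, -0.0, -0.139], [-0.0, -1.0, 0.0]]
ft_force: [0.2, -0.2, -0.8]
finger_gap: 0.0173
```

Call:
servo_tool:
  rows:
    - [[0,0.05,0],[0,0,0]]
    - [[0,0,0],[0,0,0]]

```text
t: 41.02
position: [0.4363, 0.362, 0.0329]
tool_rot: [[-0.139, -0.0, -0.99], [0.99, -0.0, -0.139], [-0.0, -1.0, 0.0]]
ft_force: [0.3, 1.0, -0.5]
finger_gap: 0.017
```

Call:
servo_tool:
  rows:
    - [[0,0.04,0],[0,0,0]]
    - [[0,0,0],[0,0,0]]

```text
t: 41.28
position: [0.4364, 0.3621, 0.0321]
tool_rot: [[-0.139, 0.0, -0.99], [0.99, 0.0, -0.139], [0.0, -1.0, -0.0]]
ft_force: [-0.3, -0.0, 0.7]
finger_gap: 0.017
```

Height matches the expected contact. Release and rise.

Call:
servo_tool:
  rows:
    - [[0,0,0],[0,0,0]]
    - [[0,0,0],[0,0,0]]
    - [[0,-0.4,0],[0,0,0]]
    - [[0,-1,0],[0,0,0]]
    - [[0,-1,0],[0,0,0]]
  fingers: 0.5

```text
t: 41.9
position: [0.4364, 0.362, 0.0932]
tool_rot: [[-0.139, 0.0, -0.99], [0.99, -0.0, -0.139], [-0.0, -1.0, -0.0]]
ft_force: [-0.3, -0.5, 0.2]
finger_gap: 0.0423
```

Call:
servo_tool:
  rows:
    - [[0,-1,0],[0,0,0]]
    - [[-0.6,-1,0],[0,0,0]]
    - [[-0.6,-1,0],[0,0,0]]
    - [[-0.6,-1,0],[0,0,0]]
    - [[0,0,0],[0,0,0]]

```text
t: 42.52
position: [0.4435, 0.3175, 0.195]
tool_rot: [[-0.138, 0.003, -0.99], [0.99, 0.004, -0.138], [0.003, -1.0, -0.003]]
ft_force: [-0.4, -0.1, -0.1]
finger_gap: 0.0426
```

```bash
python3 -c "
from h import *
wrist('w16')
from workcell import eyes
for n in('top','scene'):
    d=eyes.snapshot(n);cv2.imwrite(f'pics/e_{n}.png',d['pixels']);np.savez(f'e_{n}.npz',**d)
a=cv2.imread('pics/e_top.png')[120:300,180:400]
cv2.imwrite('pics/e_top_c.png',cv2.resize(a,None,fx=3.6,fy=3.3,interpolation=cv2.INTER_CUBIC))
"
```

```text
[0.4435 0.3175 0.195 ] 0.0426 [-0.4 -0.1 -0.1] 42.525
```

View pics/w16.png

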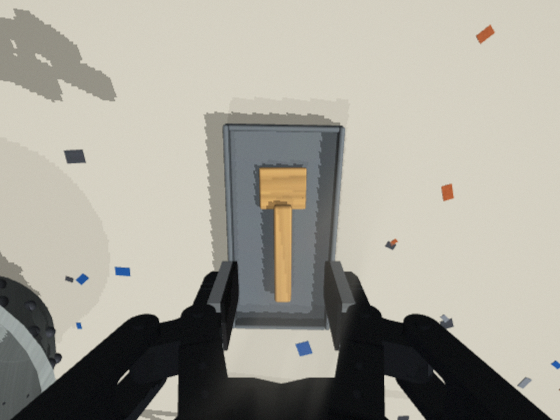

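View pics/e_scene.png

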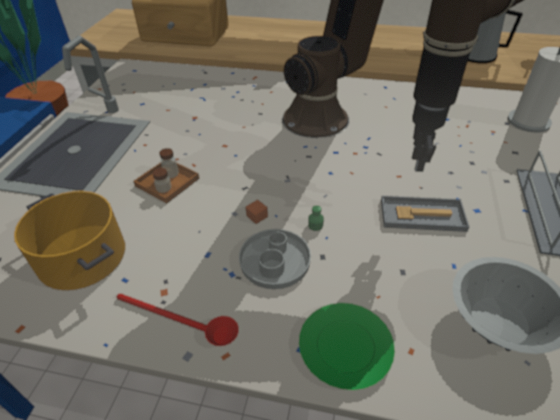

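View pics/e_top.png

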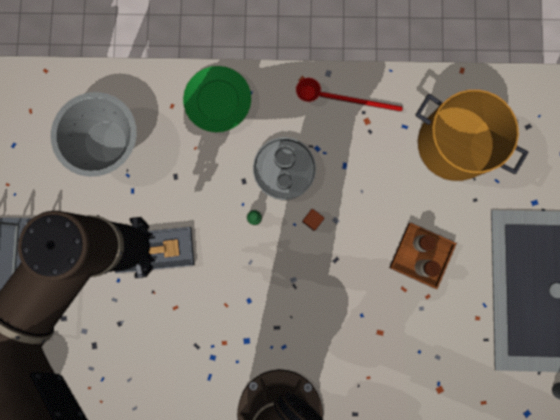

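Everything is in place: the spatula lies in the tray's middle, the rings are in the tin, and the jars are in the square tray. The cruet (254,217) and salt box (313,219) are at the same pixels as at the start. One last numeric check follows.

Run:
```python
from h import *
d,T=wl("w16")
a=ray(d,283,300,.019,T);b=ray(d,283.5,169,.011,T);print("spat len",np.linalg.norm((a-b)[:2]))
d,T=wl("w11")
print("tall",ray(d,148,215,.091,T)[:2].round(4))
A=cv2.imread("pics/a_top.png").astype(int);B=cv2.imread("pics/e_top.png").astype(int)
f=lambda I,b:cv2.moments(b.astype(np.uint8),True)
for n,(x0,y0,x1,y1),t in(("salt",(298,205,328,233),lambda I:(I[...,2]-I[...,0]>30)),("cruet",(243,205,266,228),lambda I:(I[...,1]-I[...,2]>20))):
    for I in(A,B):
        m=f(I,t(I[y0:y1,x0:x1]));print(n,m["m10"]/m["m00"]+x0,m["m01"]/m["m00"]+y0,m["m00"])
```

```text
spat len 0.1406896166394025
tall [ 0.4028 -0.3834]
salt 313.11787072243345 219.08365019011407 263.0
salt 313.09056603773587 219.08301886792452 265.0
cruet 253.51333333333332 217.46666666666667 150.0
cruet 253.58278145695365 217.49668874172187 151.0
```

```bash
python3 -c "
from workcell import order,sense
print(order.finish_job(), sense()['t'])"
```

```text
the job is handed in; nothing more can be done
the job is handed in; nothing more can be done
```

I put all five things away and handed the job in at about 43 s of the 120 s. The interface reports no verdict.

- **Jars:** both stand side by side in the square tray, at about (0.403, -0.383) and (0.469, -0.379), inside the walls.
- **Cutters:** the big and small rings stand flat on the tin's floor, set down at x ≈ 0.705 and 0.639, about 65 mm apart and not touching.
- **Spatula:** it lies along the middle of the long tray. I released it at the height expected for floor contact, since the force reading was too small to confirm touch.
- **Cruet and salt box:** their centroids in the top view moved less than 0.1 px, so they were not disturbed.
- **At hand-in:** the gripper was empty and clear of everything at z ≈ 0.195.

**Disagreements between measurements:**
- The scene and top camera picks differed by 5 to 12 mm.
- One wrist reading was about 6 mm off the top view in y, so I relied mainly on the wrist views.
- The spatula's length measured 141 mm against the nominal 146 mm, both before and after, probably because I picked rounded ends.
- I judged uprightness and flatness from the pictures and did not measure the tilt angles.

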